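# Four clicks brighter on the microscope lamp controller

### The arm

A 6-joint arm with a two-finger parallel gripper is mounted at the origin on a cart in front of the work surface, level with it; the furniture and walls round the work are solid. World frame = base frame: x ahead of the robot, y to its left, z up, the work surface at z = 0. Lengths are in mm, angles in rad, forces in N, time in s.
With the tool pointing down it reaches from about 350 to 775 mm from the base axis. Payload 5.5 kg.
Tool frame: the origin (TCP) lies midway between the tips of the shut fingers; the grasp point (between the pads) lies 19 mm behind it (ctrl.hold_point_z is the distance from the TCP to the grasp point, in mm); z points along the fingers, y is the direction in which the jaws open and shut (so a half turn about z gives the same grasp; the last joint's range is limited). The gripper opens to 85 mm and grips with 20 to 120 N. Pads are 22 mm wide; open, the fingers measure 114 mm over their backs; the gripper's body (76 mm by 85 mm) begins 54 mm behind the grasp point. The pads swing forward as they close: fully open they stand 13 mm farther back than shut.
Start: joints at [1.078, 0.313, 0.046, 1.304, 0, 1.431], TCP at [198.704, 539.619, 231.323] pointing down, gripper open.
Joint ranges: [-2.76, 2.76], [-0.86, 1.69], [-1.03, 1.26], [-2.2, 2.34], [-1.47, 1.5], [-3.14, 3.14]. Speed limits (rad/s): [2.57, 2.57, 3.14, 3.14, 3.14, 3.14].

### API

Orientations are given as a unit quaternion [x, y, z, w].
In Python, from workcell import ctrl gives the robot as it stands.
- The arm moves only by the tool send_rows, never from a script. Its argument "moves" is a list of rows, each an object with "travel": the shift along the tool's x, y, z in m, a list of three; "dr": the turn, a rotation vector about the tool's x, y, z in degrees, a list of three. A call has 1 to 5 rows; each row is the pose to reach, as a shift and turn from the pose commanded when the call began, along the tool's axes at that moment; what a row does not reach only later rows make up. A row lasts 1/8 s, in which the tool goes at most 62.5 mm and 10.7 degrees, less where a joint would pass 70% of its speed; a pose out of reach is approached as far as the arm can. A call with a gripper value outside its range is refused whole. "claw" is the closure, from 0 (fully open) to 1 (shut), set as the call begins (left out, the last holds). The fingers move at their own pace and stop on an object; "squeeze" is the grip in N (left out, the last holds). Time passes only in rows, so rows that repeat a pose let the fingers close. It gives the time, the measured TCP pose, the force and the opening at its end, in the units of the state.
- ctrl.get_state(): the state, without advancing time (a new reading comes with each control period).
- ctrl.grab_frame(name): name is "side" or "top"; returns a dict with "img" (384x512x3 uint8, red, green, blue), "range_z" (384x512 float32, mm along the optical axis (not along the pixel's ray), 0 where there is no reading), "K" (3x3 intrinsics, pixels), "world_from_camera" (4x4, takes a point from camera to world coordinates). Camera axes: x right, y up, looking along -z (the intrinsics and any distortion apply to the point x, -y, -z); pixel columns grow to the right and rows downward; lengths in mm; the calibration is good to about 2 mm. A picture is of the moment at which its call begins.
- ctrl.job_done(): hands the job in, once; it reports no verdict.
The state is a dict: "time_s": time; "joint_pos": joint angles; "qvel": joint speeds; "joint_torque": joint torques, N m; "eef_pos": TCP position; "ee_rot": TCP orientation; "force": force on the tool from outside, world axes, zero at the start; "torque": the same for the moment, N m; "finger_gap": opening from 0.0 (shut) to 1.0 (fully open).
Only numpy, scipy, OpenCV 4.12 (cv2) and the standard library are available. Lean on these libraries where they do the work, as an engineer would, in place of code of your own. Each camera call takes 0.05 s, during which the arm holds its last target. There are 200 camera calls.

### The job

Turn the microscope lamp up by four clicks: with a fingertip, push the fin of the controller's dial clockwise (seen from above) exactly four clicks on from where it stands, without going past and without pinching the fin. Then press the round push button beside the dial fully down to apply the setting and let it come back up. Leave the jar, dish and marker standing or lying where they are.

Things in the scene. Friction and masses are not known exactly. Their poses are not given: they have to be found in the camera images.
- controller: Grey bench box, 110 (its x) x 170 (its y) x 46 mm high, screwed to the worktop. Origin at the centre of its underside; its x axis points from its front (with vent slots, towards the robot) to its back, y to its left, z up. Eight small white studs on its top, 47 mm from the dial's axis, mark the dial's eight stops.
- dial (a joint): Angle (rad) of the black dial, growing clockwise seen from above. Eight click stops at 0, 0.524, ... 3.665 (30 degrees apart), end stops just beyond the first and last; it starts in one of the first four. A spring holds it in each stop: leaving one takes about 0.08 N m (2 N at 36 mm from the axis), most at first; from halfway to the next stop it snaps forward into that stop by itself.
- dial_axis (a point): Point on the dial's upright axis (box x = 0, y = +28 mm), 81 mm above the worktop. Disc 60 mm across, its top 58 mm above the worktop, with a hub 24 mm across and 79.5 mm high. At joint value q the fin points 105 degrees minus q to the left (counter-clockwise) of the box's x axis.
- fin_tip (a point): Outer end of the fin's top edge, 45 mm from the dial's axis and 81 mm above the worktop. The fin is one straight radial blade, 10 mm thick, from the hub out to 45 mm (15 mm beyond the disc); its underside is 57 mm and its top 82 mm above the worktop, with a thin white line along the top as the pointer. To turn it clockwise, push on its counter-clockwise side.
- apply (a joint): Travel (m) of the push button: 0 up, 0.006 fully down; springs back. Fully down takes about 4 N.
- apply_top (a point): Centre of the round button's top, 22 mm across, in a low black collar, on the right of the box's top (box x = 0, y = -55 mm). It is pressed straight down.
- jar: Bystander: loose white specimen jar with a white lid, 55 mm across, 80 mm high; origin at the centre of its underside.
- dish: Bystander: loose clear petri dish, 58 mm across, 13 mm high; origin at the centre of its underside.
- marker: Bystander: loose marker pen lying on the worktop, 130 mm long, 15 mm thick; origin under its middle.

How it is judged:
By the outcome, as a careful person would: the job done as asked, in the order asked, and still so for the second after the job is handed in, with the robot touching nothing.
It also fails if it takes over 56 s, if anything falls off the work surface, if the arm or the gripper's body presses on something with over 40 N, if the wrist force passes 120 N, or if a joint passes its speed limit or range.

## Working session

There is one attempt and no reset: what is moved stays moved. The work goes in short steps, Python scripts to look and compute and a tool call to move; the robot and the scene stay as the last step left them, time stands still between calls to the robot, and variables do not carry over. Pictures are saved under pics/ and viewed, about 8 in all and at most 12, crops included, and the job is handed in when it is done.

Besides the shell and the picture viewer there is one more tool, called after "Call:" by a JSON object that holds its "api" and its "payload", one argument or row to a line. send_rows: Moves the arm, as the interface text tells. Its arguments: {"type":"object","properties":{"moves":{"type":"array","items":{"type":"object","properties":{"travel":{"type":"array","items":{"type":"number"}},"dr":{"type":"array","items":{"type":"number"}}}}},"claw":{"type":"number"},"squeeze":{"type":"number"}},"required":["moves"]}

```bash
mkdir -p pics; ls; cat > h.py <<'E'
import numpy as np, cv2
from workcell import ctrl
def grab(n):
    f=ctrl.grab_frame(n); return f
def save(f,name,crop=None,scale=1):
    im=f["img"][...,::-1]
    if crop: r0,r1,c0,c1=crop; im=im[r0:r1,c0:c1]
    cv2.imwrite("pics/"+name,cv2.resize(im,None,fx=scale,fy=scale,interpolation=cv2.INTER_CUBIC))
def ray(f,u,v):
    K=f["K"];T=f["world_from_camera"]
    d=np.array([(u-K[0,2])/K[0,0],-(v-K[1,2])/K[1,1],-1.0])
    return T[:3,3],T[:3,:3]@d
def onz(f,u,v,z):
    o,d=ray(f,u,v); return o+d*(z-o[2])/d[2]
def dep(f):
    h,w=f["range_z"].shape;K=f["K"];T=f["world_from_camera"];Z=f["range_z"]
    u,v=np.meshgrid(np.arange(w),np.arange(h))
    P=np.stack([(u-K[0,2])/K[0,0]*Z,-(v-K[1,2])/K[1,1]*Z,-Z],-1)
    return P@T[:3,:3].T+T[:3,3]
def proj(f,p):
    T=f["world_from_camera"];K=f["K"];c=T[:3,:3].T@(np.array(p)-T[:3,3]);
    return K[0,0]*c[0]/-c[2]+K[0,2], K[1,1]*-c[1]/-c[2]+K[1,2]
E
python3 - <<'E'
from h import *
a=grab("top");b=grab("side")
im=np.hstack([a["img"],b["img"]])
save(a,"t0.png",None,1.5);save(b,"s0.png",None,1.5)
for f in(a,b): print(f["K"].round(1).tolist(),f["world_from_camera"].round(3).tolist(),[k for k in f])
print(ctrl.get_state())
E
```

```text
pics
[[457.9, 0.0, 258.3], [0.0, 457.9, 191.1], [0.0, 0.0, 1.0]] [[-0.011, 0.984, -0.181, 182.821], [-1.0, -0.009, 0.014, -163.833], [0.012, 0.181, 0.983, 1215.0], [0.0, 0.0, 0.0, 1.0]] ['img', 'range_z', 'K', 'world_from_camera']
[[365.8, 0.0, 261.5], [0.0, 365.8, 199.7], [0.0, 0.0, 1.0]] [[0.999, -0.033, 0.042, 445.762], [0.052, 0.418, -0.907, -1105.335], [0.013, 0.908, 0.419, 544.464], [0.0, 0.0, 0.0, 1.0]] ['img', 'range_z', 'K', 'world_from_camera']
{'time_s': 0.1, 'joint_pos': array([1.07837751e+00, 3.13909674e-01, 4.50966413e-02, 1.30360084e+00,
       5.02382671e-06, 1.43121599e+00]), 'qvel': array([-7.27855652e-05,  4.30374513e-04,  1.10492741e-03, -2.82663819e-04,
       -6.70740680e-04, -5.95877897e-04]), 'joint_torque': array([ 2.12931620e-03, -4.81728137e+01,  2.99242312e+01,  1.26943958e-02,
       -1.56245114e-04, -3.17110118e-05]), 'eef_pos': array([198.479262  , 539.17532628, 230.50858947]), 'ee_rot': array([ 1.75505466e-01,  9.84478124e-01, -7.67947708e-04, -2.53727504e-04]), 'force': array([-0.00332718, -0.11575346, -0.28225219]), 'torque': array([-0.00883155, -0.02507624,  0.01165859]), 'finger_gap': 1.0027553148265138}
```

View pics/t0.png

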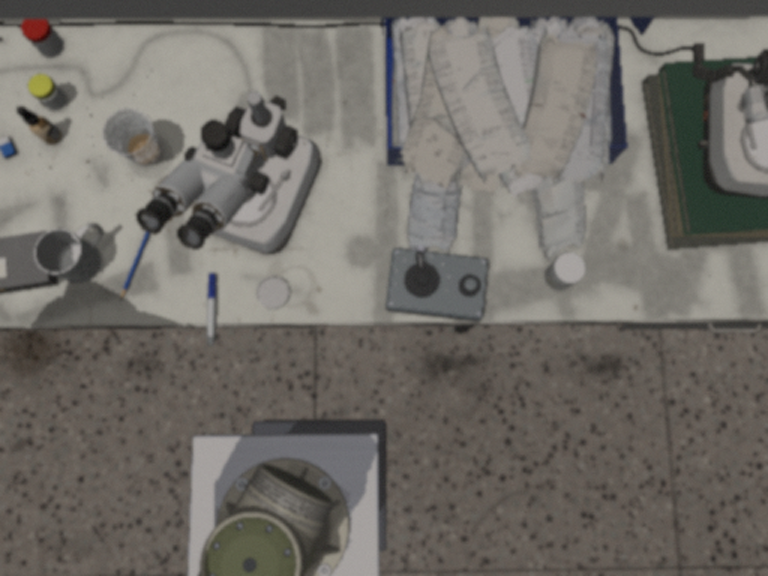

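View pics/s0.png

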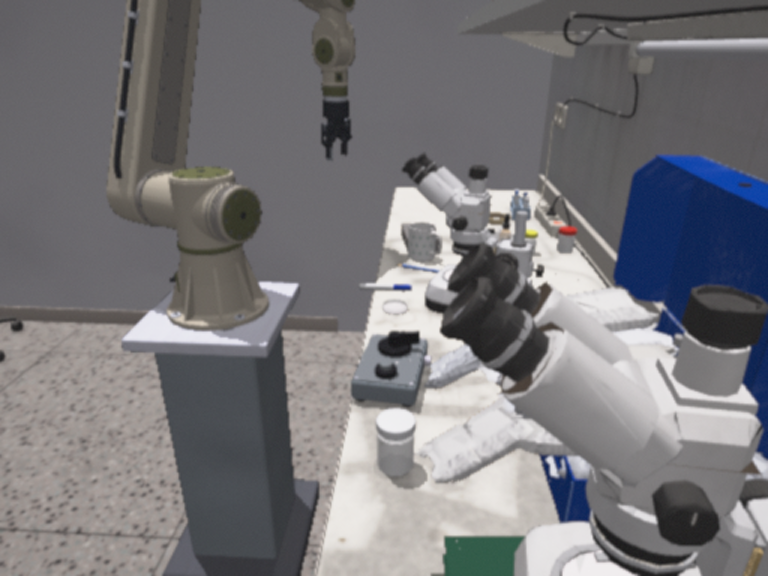

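The top view shows the box at about (437,283)/1.5 px with dial (422,280), fin pointing up, and button (469,285). The jar is on its right. I'll zoom in and measure.

```bash
python3 - <<'E'
from h import *
a=grab("top")
save(a,"t1.png",(155,225,250,335),9)
im=a["img"].astype(int);P=dep(a)
# box top by depth height
m=((P[...,2]>38)&(P[...,2]<53)).astype(np.uint8); m[:,:255]=0;m[:,330:]=0;m[:160]=0
b=im[...,2]-im[...,0]
print("z center",P[190,310],P[200,290])
mm=((P[...,2]>38)&(P[...,2]<110)); mm[:,:255]=0;mm[:,328:]=0;mm[:160]=0;mm[216:]=0
hsv=cv2.cvtColor(a["img"],cv2.COLOR_RGB2HSV)
print(hsv[200,290],hsv[190,280])
g=((hsv[...,1]>25)&(hsv[...,0]>85)&(hsv[...,0]<125)|(hsv[...,2]<60)).astype(np.uint8);g[:160]=0;g[216:]=0;g[:,:252]=0;g[:,332:]=0
for k in (m,mm.astype(np.uint8),g):
    n,l,s,c=cv2.connectedComponentsWithStats(k); i=1+s[1:,4].argmax()
    cs,_=cv2.findContours((l==i).astype(np.uint8),0,1); r=cv2.minAreaRect(cs[0]); bp=cv2.boxPoints(r)
    w=np.array([onz(a,u,v,46) for u,v in bp]); print(s[i],bp.round(1).tolist(),w[:,:2].round(1).tolist(),np.linalg.norm(w-np.roll(w,1,0),axis=1).round(1),w.mean(0).round(1))
h=(P[...,2]>68)&(P[...,2]<100)&mm
v,u=np.where(h);print("high",len(u),P[h].min(0),P[h].max(0))
E
```

```text
z center [ 395.43428063 -312.62969813   66.30926893] [ 373.42458955 -262.62671141   45.35855353]
[ 84  12 107] [10 16 48]
[ 257  166   69   48 2016] [[256.70001220703125, 206.10000610351562], [261.20001220703125, 164.89999389648438], [326.0, 172.10000610351562], [321.3999938964844, 213.3000030517578]] [[358.2, -176.1], [467.3, -189.2], [446.5, -358.7], [337.9, -342.8]] [167.9 109.8 170.8 109.7] [ 402.5 -266.7   46. ]
[ 257  166   69   48 2635] [[256.70001220703125, 206.10000610351562], [261.20001220703125, 164.89999389648438], [326.0, 172.10000610351562], [321.3999938964844, 213.3000030517578]] [[358.2, -176.1], [467.3, -189.2], [446.5, -358.7], [337.9, -342.8]] [167.9 109.8 170.8 109.7] [ 402.5 -266.7   46. ]
[271 175  21  23 359] [[271.0, 175.0], [291.0, 175.0], [291.0, 197.0], [271.0, 197.0]] [[440.0, -214.4], [439.5, -266.8], [381.2, -265.4], [381.6, -213.5]] [58.3 52.3 58.4 51.9] [ 410.6 -240.    46. ]
high 145 [ 389.60778858 -330.20496698   68.22037685] [ 451.10158811 -227.86387212   86.5333467 ]
```

View pics/t1.png

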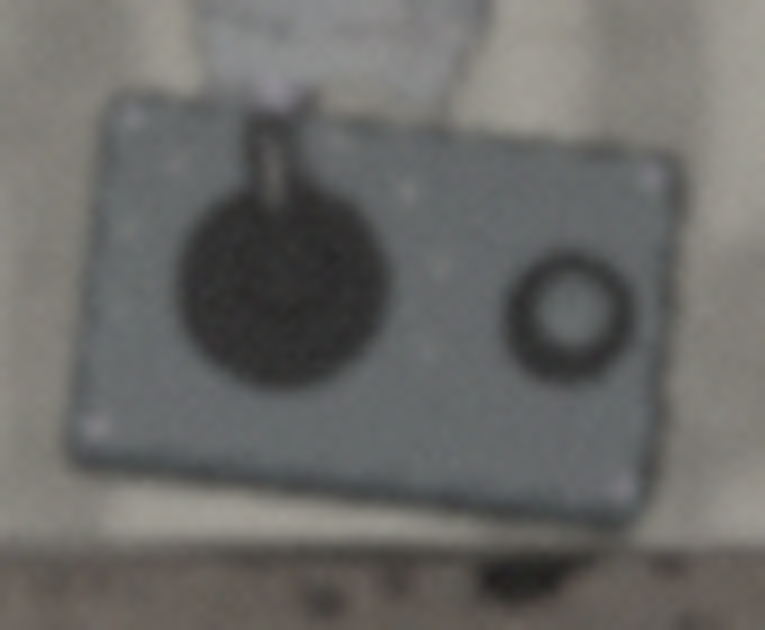

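The crop shows the fin pointing almost straight up (tip about (272,120), disc centre (283,285), button (570,312) in crop px). That suggests stop index 3. I'll check it numerically, along with the button and collar heights and the clearance.

```bash
python3 - <<'E'
from h import *
a=grab("top");b=grab("side")
c=np.array([402.5,-266.7]);yaw=np.radians(-6.9);R=np.array([[np.cos(yaw),-np.sin(yaw)],[np.sin(yaw),np.cos(yaw)]])
ax=c+R@[0,28];bt=c+R@[0,-55];print("axis",ax,"button",bt)
g=cv2.cvtColor(a["img"],cv2.COLOR_RGB2GRAY);P=dep(a)
m=((g<75)).astype(np.uint8);m[:160]=0;m[216:]=0;m[:,:255]=0;m[:,326:]=0
n,l,s,ce=cv2.connectedComponentsWithStats(m)
for i in range(1,n):
    if s[i,4]>40: print(s[i],ce[i],onz(a,*ce[i],58).round(1))
# fin: dark pixels cast to z=82, farther than 32 from axis
v,u=np.where(m>0);W=np.array([onz(a,x,y,82)[:2] for x,y in zip(u,v)])-ax
d=np.hypot(*W.T);k=(d>33)&(d<50)
an=np.degrees(np.arctan2(W[k,1],W[k,0]));print("ang",np.c_[d[k],an].round(0)[:40].tolist())
for n_,f in(("top",a),("side",b)):
    Q=dep(f);x=Q-np.array([*bt,0]);r=np.hypot(x[...,0],x[...,1])
    for r0,r1 in((0,6),(6,10),(12,17),(17,22),(24,28)): z=Q[...,2][(r>=r0)&(r<r1)&(Q[...,2]>30)];print(n_,r0,len(z),np.percentile(z,[5,50,95]).round(1) if len(z) else "")
    x=Q-np.array([*ax,0]);t=(Q[...,2]>69)&(Q[...,2]<95)&(np.hypot(x[...,0],x[...,1])<50)
    w=x[t];far=w[np.hypot(w[:,0],w[:,1])>22];print(n_,"tall",len(w),w[:,:2].mean(0),"fin ang",np.degrees(np.arctan2(*far[:,:2].mean(0)[::-1])),np.hypot(far[:,0],far[:,1]).max())
print("behind box heights",[(X,Y,P[int(round(v)),int(round(u))].round(0).tolist()) for X in(475,495,515) for Y in(-200,-240,-280,-320) for u,v in[proj(a,[X,Y,40])]])
st=cv2.resize(b["img"][215:275,225:300],None,fx=8,fy=8,interpolation=2)[...,::-1];cv2.imwrite("pics/s1.png",st)
E
```

```text
axis [ 405.86383149 -238.90279443] button [ 395.89247386 -321.30165381]
[270 168  23  30 450] [280.9        185.27777778] [ 410. -239.   58.]
[306 183  15  15 123] [312.45528455 190.17886179] [ 396.4 -320.    58. ]
ang [[45.0, 10.0], [45.0, 7.0], [44.0, 4.0], [44.0, 0.0], [43.0, 14.0], [42.0, 11.0], [42.0, 7.0], [42.0, 4.0], [42.0, 1.0], [42.0, -3.0], [40.0, 15.0], [40.0, 12.0], [39.0, 4.0], [39.0, 1.0], [39.0, -3.0], [38.0, 16.0], [37.0, 13.0], [36.0, 1.0], [35.0, 14.0], [34.0, -3.0], [33.0, 19.0]]
top 0 17 [64.9 66.8 69.8]
top 6 37 [58.6 67.2 70.6]
top 12 66 [54.3 57.8 60.5]
top 17 85 [43.7 48.4 59.7]
top 24 94 [42.2 46.  49.5]
top tall 127 [12.80996263  1.68458369] fin ang 7.549801457161673 45.32247539501893
side 0 11 [67.  68.5 69.6]
side 6 19 [59.  67.2 69.3]
side 12 48 [46.5 59.1 67.3]
side 17 79 [46.  51.6 59.4]
side 24 51 [41.5 46.4 47.7]
side tall 134 [20.19940328 -2.36861979] fin ang 0.973672940308998 48.268282217150706
behind box heights [(475, -200, [484.0, -201.0, 1.0]), (475, -240, [481.0, -240.0, 21.0]), (475, -280, [479.0, -280.0, 26.0]), (475, -320, [486.0, -327.0, -3.0]), (495, -200, [507.0, -201.0, -2.0]), (495, -240, [498.0, -240.0, 29.0]), (495, -280, [497.0, -280.0, 34.0]), (495, -320, [505.0, -324.0, 3.0]), (515, -200, [525.0, -201.0, 5.0]), (515, -240, [514.0, -240.0, 40.0]), (515, -280, [511.0, -279.0, 52.0]), (515, -320, [525.0, -325.0, 1.0])]
```

View pics/s1.png

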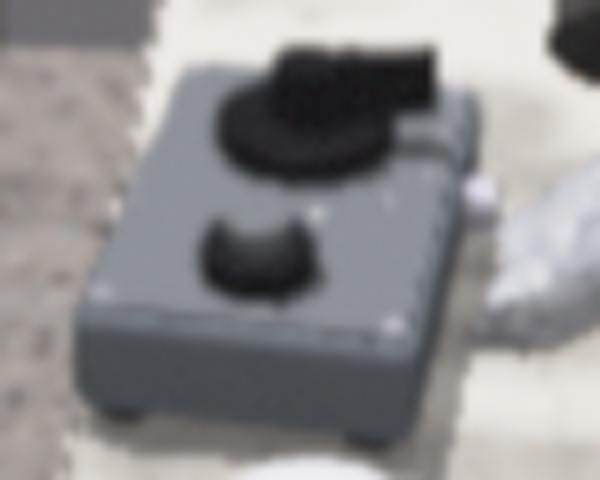

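Index 3 is confirmed: the fin points at about 8° in world, which matches 15° in box minus the 6.9° yaw. The target is index 7, at −112° in world. Button top is about 68 mm high, the collar about 58. Next I'll check the transit path and work out the moves.

```bash
cat >> h.py <<'E'
A=np.array([405.9,-238.9])
def e(d): return np.array([np.cos(np.radians(d)),np.sin(np.radians(d))])
def mv(x,y,z,psi,p=None,psi0=None):
    """delta from measured (or given) pose -> tool-axis shift (mm) and turn about tool z (deg)"""
    from scipy.spatial.transform import Rotation as Ro
    s=ctrl.get_state(); R=Ro.from_quat(s["ee_rot"]).as_matrix()
    q=R.T@(np.array([x,y,z])-s["eef_pos"]); now=np.degrees(np.arctan2(R[1,0],R[0,0]))
    return q.round(1),round(-((psi-now+180)%360-180),1)
def fin(th,off,r=36): return A+r*e(th)+off*e(th+90)
E
python3 - <<'E'
from h import *
a=grab("top");b=grab("side")
for f in(a,b):
    P=dep(f);m=(P[...,0]<560)&(P[...,0]>290)&(P[...,1]>-200)&(P[...,1]<480)&(P[...,2]>60)&(P[...,2]<500)
    p=P[m]
    for y0 in range(-200,480,40):
        q=p[(p[:,1]>=y0)&(p[:,1]<y0+40)]
        if len(q)>5: print(y0,len(q),"xmin",q[:,0].min().round(),"zmax",q[:,2].max().round())
t=fin(8,34);print(t)
for w in((300,300,260,188),(360,100,260,188),(*t,150,188)): print(w,mv(*w))
E
```

```text
-40 124 xmin 502.0 zmax 72.0
0 1041 xmin 466.0 zmax 281.0
40 1736 xmin 404.0 zmax 332.0
80 1082 xmin 404.0 zmax 333.0
120 611 xmin 426.0 zmax 334.0
160 8 xmin 439.0 zmax 322.0
280 8 xmin 501.0 zmax 79.0
320 263 xmin 418.0 zmax 98.0
360 158 xmin 415.0 zmax 96.0
400 121 xmin 433.0 zmax 94.0
-40 18 xmin 502.0 zmax 213.0
0 720 xmin 461.0 zmax 284.0
40 649 xmin 409.0 zmax 331.0
80 210 xmin 425.0 zmax 333.0
120 99 xmin 440.0 zmax 331.0
320 158 xmin 420.0 zmax 95.0
360 33 xmin 419.0 zmax 96.0
400 51 xmin 435.0 zmax 94.0
[ 436.81776504 -200.22065403]
(300, 300, 260, 188) (array([-177.9, -189.7,  -28.8]), np.float64(-28.2))
(360, 100, 260, 188) (array([-303.3, -356.7,  -28.8]), np.float64(-28.2))
(np.float64(436.8177650420543), np.float64(-200.22065402822426), 150, 188) (array([-479.1, -611.8,   81.3]), np.float64(-28.2))
```

```bash
python3 - <<'E'
from h import *
for w in((310,200,300,188),(345,60,300,188)): print(w,mv(*w))
E
```

```text
(310, 200, 300, 188) (array([-221.8, -280.1,  -68.8]), np.float64(-28.2))
(345, 60, 300, 188) (array([-303. , -399.4,  -68.8]), np.float64(-28.2))
```

Call:
{"api": "send_rows", "payload": {
  "moves": [
    {"travel":[-0.02,-0.026,-0.025],"dr":[0,0,-4]},
    {"travel":[-0.055,-0.069,-0.05],"dr":[0,0,-10]},
    {"travel":[-0.09,-0.114,-0.069],"dr":[0,0,-16]},
    {"travel":[-0.125,-0.158,-0.069],"dr":[0,0,-22]},
    {"travel":[-0.16,-0.202,-0.069],"dr":[0,0,-28]}
  ],
  "claw": 1
}}

```text
time_s: 0.98
eef_pos: [279.4, 293.3, 300.8]
ee_rot: [-0.07, 0.998, 0.0, 0.001]
force: [1.8, -0.6, 1.0]
finger_gap: -0.004
```

```bash
python3 - <<'E'
from h import *
for w in((310,200,300,188),(345,60,300,188)): print(w,mv(*w))
E
```

```text
(310, 200, 300, 188) (array([-17.3, -96.6,   0.8]), np.float64(0.0))
(345, 60, 300, 188) (array([ -32.4, -240.1,    0.7]), np.float64(0.0))
```

Call:
{"api": "send_rows", "payload": {
  "moves": [
    {"travel":[-0.008,-0.048,0]},
    {"travel":[-0.017,-0.096,0]},
    {"travel":[-0.022,-0.144,0]},
    {"travel":[-0.027,-0.192,0]},
    {"travel":[-0.032,-0.24,0]}
  ]
}}

```text
$.moves[0]: bad value
```

```bash
python3 - <<'E'
from h import *
for w in((*fin(8,34),150,188),): print(w,mv(*w))
E
```

```text
(np.float64(436.8177650420543), np.float64(-200.22065402822426), 150, 188) (array([ -86.8, -510.7,  150.6]), np.float64(0.0))
```

"dr" turns out to be required in every row.

Call:
{"api": "send_rows", "payload": {
  "moves": [
    {"travel":[-0.008,-0.048,0],"dr":[0,0,0]},
    {"travel":[-0.017,-0.096,0],"dr":[0,0,0]},
    {"travel":[-0.022,-0.144,0],"dr":[0,0,0]},
    {"travel":[-0.027,-0.192,0],"dr":[0,0,0]},
    {"travel":[-0.032,-0.24,0],"dr":[0,0,0]}
  ]
}}

```text
time_s: 1.6
eef_pos: [343.4, 59.8, 300.6]
ee_rot: [-0.068, 0.998, 0.0, 0.001]
force: [0.6, 0.2, -0.0]
finger_gap: 0.002
```

```bash
python3 - <<'E'
from h import *
for w in((*fin(8,34),150,188),): print(w,mv(*w))
E
```

```text
(np.float64(436.8177650420543), np.float64(-200.22065402822426), 150, 188) (array([ -57.1, -270.3,  150.7]), np.float64(-0.2))
```

Call:
{"api": "send_rows", "payload": {
  "moves": [
    {"travel":[-0.01,-0.052,0],"dr":[0,0,0]},
    {"travel":[-0.02,-0.104,0.005],"dr":[0,0,0]},
    {"travel":[-0.032,-0.158,0.03],"dr":[0,0,0]},
    {"travel":[-0.044,-0.21,0.06],"dr":[0,0,0]},
    {"travel":[-0.056,-0.24,0.09],"dr":[0,0,0]}
  ]
}}

```text
time_s: 2.22
eef_pos: [431.9, -171.6, 209.5]
ee_rot: [-0.067, 0.998, -0.0, 0.0]
force: [0.7, -0.1, -0.4]
finger_gap: 0.002
```

Call:
{"api": "send_rows", "payload": {
  "moves": [
    {"travel":[-0.001,-0.017,0.035],"dr":[0,0,0]},
    {"travel":[-0.001,-0.03,0.061],"dr":[0,0,0]},
    {"travel":[-0.001,-0.03,0.061],"dr":[0,0,0]}
  ]
}}

```text
time_s: 2.6
eef_pos: [435.0, -198.2, 147.4]
ee_rot: [-0.067, 0.998, 0.001, -0.002]
force: [-0.0, -0.0, 0.5]
finger_gap: 0.001
```

```bash
python3 - <<'E'
from h import *
print(mv(*fin(8,34),66,188),ctrl.get_state()["force"])
a=grab("top");b=grab("side");save(b,"s2.png",(170,290,215,315),6)
E
```

```text
(array([-1.8, -2.5, 81.4]), np.float64(-0.3)) [-0.00317672 -0.02358585  0.46335603]
```

View pics/s2.png

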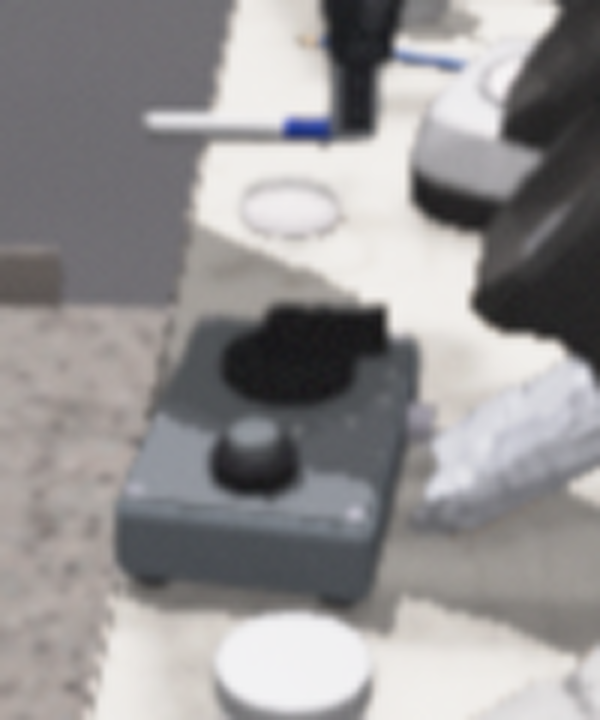

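The shut fingertip (352,132 in the crop) is above and left of the fin (325,325), with clear space below it. I'll go down to z≈66.

Call:
{"api": "send_rows", "payload": {
  "moves": [
    {"travel":[-0.002,-0.002,0.03],"dr":[0,0,0]},
    {"travel":[-0.002,-0.002,0.06],"dr":[0,0,0]},
    {"travel":[-0.002,-0.002,0.075],"dr":[0,0,0]},
    {"travel":[-0.002,-0.002,0.081],"dr":[0,0,0]},
    {"travel":[-0.002,-0.002,0.081],"dr":[0,0,0]}
  ]
}}

```text
time_s: 3.32
eef_pos: [439.0, -200.3, 69.0]
ee_rot: [-0.068, 0.998, -0.0, 0.0]
force: [-0.5, 0.3, -0.7]
finger_gap: 0.001
```

```bash
python3 - <<'E'
from h import *
for o in (34,20,16,12):print(o,mv(*fin(8,o),66,188))
E
```

```text
34 (array([2.2, 0.3, 3. ]), np.float64(-0.2))
20 (array([  2.2, -13.7,   3. ]), np.float64(-0.2))
16 (array([  2.1, -17.7,   3. ]), np.float64(-0.2))
12 (array([  2.1, -21.7,   3. ]), np.float64(-0.2))
```

Call:
{"api": "send_rows", "payload": {
  "moves": [
    {"travel":[0.002,-0.005,0.003],"dr":[0,0,0]},
    {"travel":[0.002,-0.008,0.003],"dr":[0,0,0]},
    {"travel":[0.002,-0.01,0.003],"dr":[0,0,0]},
    {"travel":[0.002,-0.012,0.003],"dr":[0,0,0]},
    {"travel":[0.002,-0.012,0.003],"dr":[0,0,0]}
  ]
}}

```text
time_s: 3.95
eef_pos: [438.3, -212.5, 65.3]
ee_rot: [-0.068, 0.998, 0.0, 0.0]
force: [-0.5, -0.7, -1.0]
finger_gap: -0.003
```

Call:
{"api": "send_rows", "payload": {
  "moves": [
    {"travel":[0,-0.001,0],"dr":[0,0,0]},
    {"travel":[0,-0.002,0],"dr":[0,0,0]},
    {"travel":[0,-0.002,0],"dr":[0,0,0]}
  ]
}}

```text
time_s: 4.32
eef_pos: [438.5, -214.3, 65.3]
ee_rot: [-0.068, 0.998, 0.0, 0.0]
force: [-0.2, -0.3, -0.6]
finger_gap: 0.003
```

Call:
{"api": "send_rows", "payload": {
  "moves": [
    {"travel":[0,-0.001,0],"dr":[0,0,0]},
    {"travel":[0,-0.002,0],"dr":[0,0,0]},
    {"travel":[0,-0.002,0],"dr":[0,0,0]}
  ]
}}

```text
time_s: 4.7
eef_pos: [438.8, -216.0, 65.3]
ee_rot: [-0.068, 0.998, 0.0, 0.0]
force: [0.3, 1.6, 0.4]
finger_gap: 0.003
```

```bash
python3 - <<'E'
from h import *
s=ctrl.get_state();d=s["eef_pos"][:2]-A;print(s["eef_pos"],s["force"],"rad",d@e(8),"off",d@e(98))
E
```

```text
[ 438.75846026 -216.02691179   65.25485945] [0.25728176 1.617797   0.43294081] rad 35.722002597859564 off 18.07747508397742
```

Contact is at an offset of 18 mm from the fin axis line. First click: push along the arc to 22° (past halfway, short of 30°).

Call:
{"api": "send_rows", "payload": {
  "moves": [
    {"travel":[-0.0017,-0.0039,0],"dr":[0,0,6]},
    {"travel":[-0.0028,-0.0072,0],"dr":[0,0,11]},
    {"travel":[-0.0037,-0.0113,0],"dr":[0,0,17]},
    {"travel":[-0.0041,-0.0148,0],"dr":[0,0,22]},
    {"travel":[-0.0041,-0.0148,0],"dr":[0,0,22]}
  ]
}}

```text
time_s: 5.32
eef_pos: [445.0, -230.7, 65.3]
ee_rot: [0.123, 0.992, -0.0, 0.0]
force: [-0.3, -0.1, -0.5]
finger_gap: -0.0
```

```bash
cat >> h.py <<'E'
def report():
    from scipy.spatial.transform import Rotation as Ro
    s=ctrl.get_state();R=Ro.from_quat(s["ee_rot"]).as_matrix();th=np.degrees(np.arctan2(R[1,0],R[0,0]))-180
    d=s["eef_pos"][:2]-A;print(s["time_s"],s["eef_pos"].round(1),s["force"].round(1),"th",round((th+180)%360-180,1),"rad",d@e(th),"off",d@e(th+90))
def finang(f):
    Q=dep(f);x=Q-np.array([*A,0]);r=np.hypot(x[...,0],x[...,1]);t=(Q[...,2]>69)&(Q[...,2]<90)&(r<50)&(r>20)
    w=x[t][:,:2]; return len(w),np.degrees(np.arctan2(*w.mean(0)[::-1]))
E
python3 - <<'E'
from h import *
report();b=grab("side");save(b,"s3.png",(190,290,215,315),6);print(mv(*fin(-22,18),65,158))
E
```

```text
5.325 [ 445.  -230.7   65.3] [-0.3 -0.1 -0.5] th -14.2 rad 35.874740386698555 off 17.469476574702934
(array([-2.4, -4.7,  0.2]), np.float64(7.9))
```

View pics/s3.png

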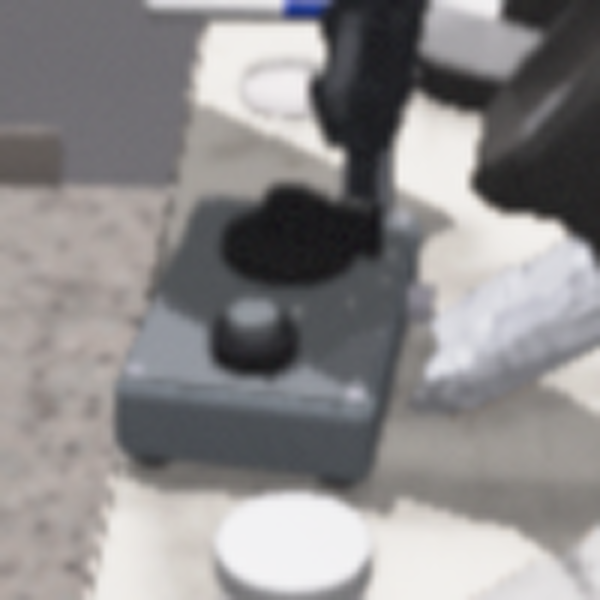

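The fin has snapped ahead of the finger (370,240 in the crop) and the force is zero: one click. Second click: 30° more along the arc.

Call:
{"api": "send_rows", "payload": {
  "moves": [
    {"travel":[-0.0026,-0.0065,0],"dr":[0,0,10]},
    {"travel":[-0.0034,-0.01,0],"dr":[0,0,15]},
    {"travel":[-0.004,-0.0134,0],"dr":[0,0,20]},
    {"travel":[-0.0042,-0.0169,0],"dr":[0,0,25]},
    {"travel":[-0.0042,-0.0204,0],"dr":[0,0,30]}
  ]
}}

```text
time_s: 6.0
eef_pos: [443.8, -251.1, 65.2]
ee_rot: [0.377, 0.926, 0.0, -0.0]
force: [0.1, 0.9, -0.2]
finger_gap: 0.001
```

Call:
{"api": "send_rows", "payload": {
  "moves": [
    {"travel":[0,0,0],"dr":[0,0,0]},
    {"travel":[0,0,0],"dr":[0,0,0]}
  ]
}}

```text
time_s: 6.25
eef_pos: [443.8, -251.0, 65.2]
ee_rot: [0.375, 0.927, 0.0, -0.0]
force: [0.4, 1.5, 0.3]
finger_gap: -0.001
```

```bash
python3 - <<'E'
from h import *
report();a=grab("top");b=grab("side");print(finang(b),mv(*fin(-74,18),65,106))
im=np.hstack([cv2.resize(f["img"][r:r+80,c:c+80],(400,400),interpolation=2) for f,r,c in((a,150,250),(b,205,225))]);cv2.imwrite("pics/s4.png",im[...,::-1])
E
```

```text
6.25 [ 443.8 -251.    65.2] [0.4 1.5 0.3] th -44.1 rad 35.638169880345835 off 17.720227567460906
(96, np.float64(-42.773364258805756)) (array([ -4.5, -20.1,   0.2]), np.float64(29.9))
```

View pics/s4.png

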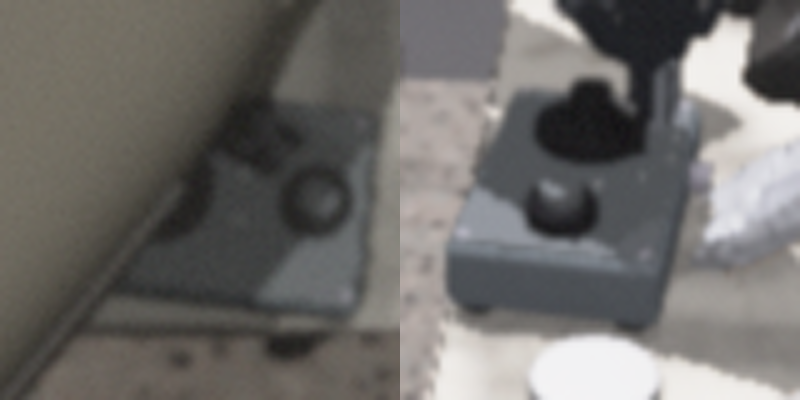

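The force isn't clearly zero, so I'll back off 4 mm and measure which way the fin points from the side depth.

Call:
{"api": "send_rows", "payload": {
  "moves": [
    {"travel":[0,0.003,0],"dr":[0,0,0]},
    {"travel":[0,0.006,0],"dr":[0,0,0]},
    {"travel":[0,0.006,0],"dr":[0,0,0]}
  ]
}}

```text
time_s: 6.72
eef_pos: [448.3, -246.7, 65.3]
ee_rot: [0.376, 0.927, 0.0, 0.0]
force: [1.1, -0.1, -0.3]
finger_gap: -0.001
```

```bash
python3 - <<'E'
from h import *
report();b=grab("side")
Q=dep(b);x=Q-np.array([*A,0]);r=np.hypot(x[...,0],x[...,1])
g=cv2.cvtColor(b["img"],cv2.COLOR_RGB2GRAY)
t=(Q[...,2]>60)&(Q[...,2]<90)&(r>16)&(r<52)
w=x[t];v=Q[t][:,2]
an=np.degrees(np.arctan2(w[:,1],w[:,0]))
o=np.argsort(an);print(np.c_[an,r[t],v,g[t]][o].round(0).astype(int).tolist())
for th in(-22,-52): print(th,[tuple(np.round(proj(b,[*(A+rr*e(th)),z]),1)) for rr,z in((45,82),(45,57),(15,82))])
cv2.imwrite("pics/s5.png",cv2.resize(b["img"][215:255,240:290],(750,600),interpolation=2)[...,::-1])
E
```

```text
6.725 [ 448.3 -246.7   65.3] [ 1.1 -0.1 -0.3] th -44.2 rad 35.86737704124634 off 23.950271557169096
[[-157, 20, 60, 28], [-104, 19, 61, 29], [-74, 23, 60, 29], [-70, 18, 60, 27], [-61, 18, 72, 21], [-60, 17, 74, 26], [-59, 17, 62, 27], [-59, 17, 68, 25], [-59, 22, 70, 24], [-58, 21, 76, 25], [-58, 31, 81, 34], [-57, 21, 79, 28], [-57, 21, 73, 24], [-56, 25, 75, 20], [-56, 36, 65, 28], [-56, 40, 64, 23], [-56, 50, 69, 25], [-56, 30, 62, 25], [-56, 45, 64, 26], [-56, 45, 70, 25], [-56, 39, 82, 39], [-56, 30, 71, 25], [-56, 25, 81, 33], [-55, 29, 74, 26], [-55, 48, 80, 27], [-55, 34, 67, 22], [-55, 44, 66, 22], [-55, 25, 71, 25], [-55, 25, 65, 24], [-55, 20, 60, 28], [-55, 25, 62, 24], [-55, 34, 76, 24], [-55, 24, 77, 23], [-55, 43, 75, 24], [-55, 29, 77, 26], [-55, 43, 77, 26], [-55, 29, 82, 50], [-55, 34, 73, 23], [-54, 29, 68, 24], [-54, 34, 61, 27], [-54, 38, 66, 27], [-54, 19, 81, 27], [-54, 47, 70, 24], [-54, 33, 70, 26], [-54, 38, 72, 23], [-54, 38, 69, 26], [-54, 47, 76, 22], [-54, 42, 71, 26], [-54, 29, 64, 25], [-54, 37, 77, 29], [-54, 42, 82, 55], [-54, 46, 82, 36], [-54, 33,
[... 1330 characters left out ...]
 47, 76, 70], [-25, 47, 84, 61], [-25, 47, 69, 88], [-24, 50, 76, 88], [-24, 36, 75, 36], [-24, 50, 85, 88], [-24, 50, 79, 86], [-23, 47, 72, 78], [-23, 47, 78, 66], [-23, 32, 86, 88], [-22, 46, 89, 62], [-22, 52, 75, 90], [-21, 51, 87, 90], [-21, 52, 78, 87], [-21, 51, 84, 89], [-21, 52, 69, 91], [-20, 51, 90, 89], [-20, 51, 81, 89], [-20, 52, 72, 91], [-20, 46, 79, 61], [-20, 40, 69, 60], [-18, 43, 66, 84], [-16, 36, 67, 52], [-13, 52, 87, 73]]
-22 [(np.float64(276.6), np.float64(224.3)), (np.float64(276.3), np.float64(232.5)), (np.float64(266.2), np.float64(221.9))]
-52 [(np.float64(271.1), np.float64(227.5)), (np.float64(270.9), np.float64(235.9)), (np.float64(264.4), np.float64(222.9))]
```

View pics/s5.png

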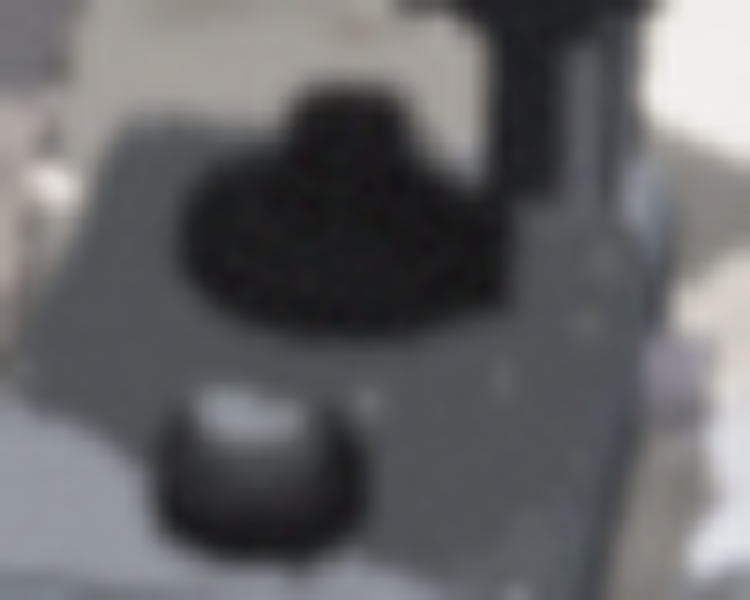

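The fin's near-face direction fits about −53°, so it sits at the −52° stop: two clicks. The finger is free of it. Third click.

Call:
{"api": "send_rows", "payload": {
  "moves": [
    {"travel":[-0.0026,-0.0125,0],"dr":[0,0,10]},
    {"travel":[-0.0034,-0.016,0],"dr":[0,0,15]},
    {"travel":[-0.004,-0.0194,0],"dr":[0,0,20]},
    {"travel":[-0.0042,-0.0229,0],"dr":[0,0,25]},
    {"travel":[-0.0042,-0.0264,0],"dr":[0,0,30]}
  ]
}}

```text
time_s: 7.4
eef_pos: [432.7, -268.8, 65.3]
ee_rot: [0.604, 0.797, 0.0, 0.0]
force: [2.7, 1.8, 1.1]
finger_gap: -0.003
```

Call:
{"api": "send_rows", "payload": {
  "moves": [
    {"travel":[0,0,0],"dr":[0,0,0]},
    {"travel":[0,0.003,0],"dr":[0,0,0]},
    {"travel":[0,0.003,0],"dr":[0,0,0]}
  ]
}}

```text
time_s: 7.78
eef_pos: [435.8, -268.0, 65.3]
ee_rot: [0.603, 0.798, -0.0, 0.0]
force: [-0.5, -0.0, 0.7]
finger_gap: 0.005
```

```bash
cat >> h.py <<'E'
def face(lo,hi):
    b=grab("side");Q=dep(b);x=(Q-np.array([*A,0]));r=np.hypot(x[...,0],x[...,1])
    an=np.degrees(np.arctan2(x[...,1],x[...,0]))
    t=(Q[...,2]>64)&(Q[...,2]<80)&(r>16)&(r<50)&(an>lo)&(an<hi)
    w=x[t][:,:2]
    if len(w)>4:
        vx,vy,*p=cv2.fitLine(w.astype(np.float32),cv2.DIST_HUBER,0,.01,.01).ravel();print("face",len(w),np.degrees(np.arctan2(vy,vx)),p)
    return b
E
python3 - <<'E'
from h import *
report();b=face(-135,-75);print(mv(*fin(-104,18),65,76))
cv2.imwrite("pics/s6.png",cv2.resize(b["img"][215:255,240:290],(750,600),interpolation=2)[...,::-1])
E
```

```text
7.775 [ 435.8 -268.    65.3] [-0.5 -0.   0.7] th -74.1 rad 36.12845520011071 off 20.81121060326565
face 20 -75.58798 [np.float32(5.944144), np.float32(-39.54583)]
(array([ -4.1, -23. ,   0.3]), np.float64(29.8))
```

View pics/s6.png

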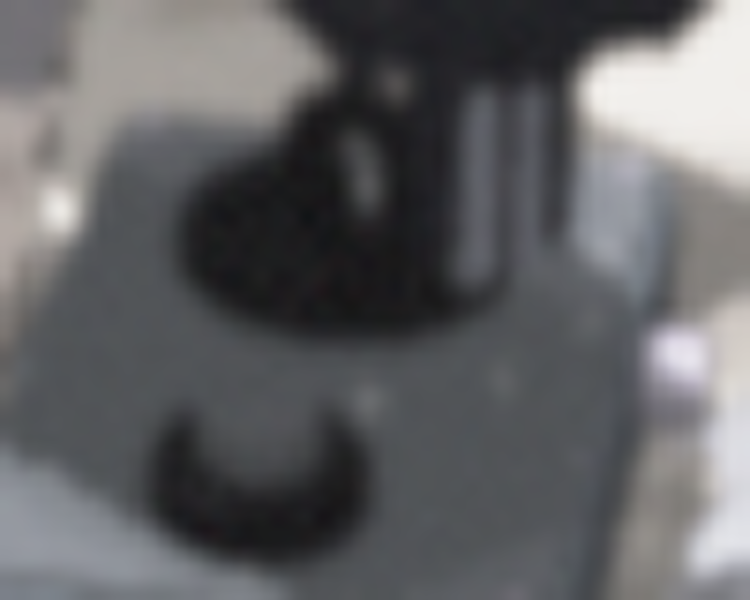

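The white pointer line runs (263.3,224.3)→(264.7,229) in image px. That is nearly straight towards the camera, which fits −82°: three clicks. Fourth click.

Call:
{"api": "send_rows", "payload": {
  "moves": [
    {"travel":[-0.0026,-0.0095,0],"dr":[0,0,10]},
    {"travel":[-0.0034,-0.013,0],"dr":[0,0,15]},
    {"travel":[-0.004,-0.0164,0],"dr":[0,0,20]},
    {"travel":[-0.0042,-0.0199,0],"dr":[0,0,25]},
    {"travel":[-0.0042,-0.0234,0],"dr":[0,0,30]}
  ]
}}

```text
time_s: 8.45
eef_pos: [414.1, -278.4, 65.3]
ee_rot: [0.79, 0.613, -0.0, -0.0]
force: [-0.6, 0.0, -1.1]
finger_gap: 0.0
```

Call:
{"api": "send_rows", "payload": {
  "moves": [
    {"travel":[0,0,0],"dr":[0,0,0]},
    {"travel":[0,0.004,0],"dr":[0,0,0]},
    {"travel":[0,0.008,0],"dr":[0,0,0]},
    {"travel":[0,0.01,0],"dr":[0,0,0]}
  ]
}}

```text
time_s: 8.95
eef_pos: [424.4, -280.9, 65.3]
ee_rot: [0.789, 0.614, 0.0, 0.0]
force: [0.2, -0.0, -0.5]
finger_gap: -0.002
```

```bash
python3 - <<'E'
from h import *
report();b=grab("side")
for th in(-52,-82,-112): print(th,[tuple(np.round(proj(b,[*(A+rr*e(th)),z]),1).tolist()) for rr,z in((13,82),(45,82),(45,57))])
cv2.imwrite("pics/s7.png",cv2.resize(b["img"][215:255,240:290],(750,600),interpolation=2)[...,::-1])
E
```

```text
8.95 [ 424.4 -280.9   65.3] [ 0.2 -0.  -0.5] th -104.2 rad 36.22224215679603 off 28.215660389585683
-52 [(264.0, 222.6), (271.1, 227.5), (270.9, 235.9)]
-82 [(261.6, 223.0), (262.7, 229.0), (262.5, 237.4)]
-112 [(259.1, 222.8), (253.8, 228.1), (253.7, 236.5)]
```

View pics/s7.png

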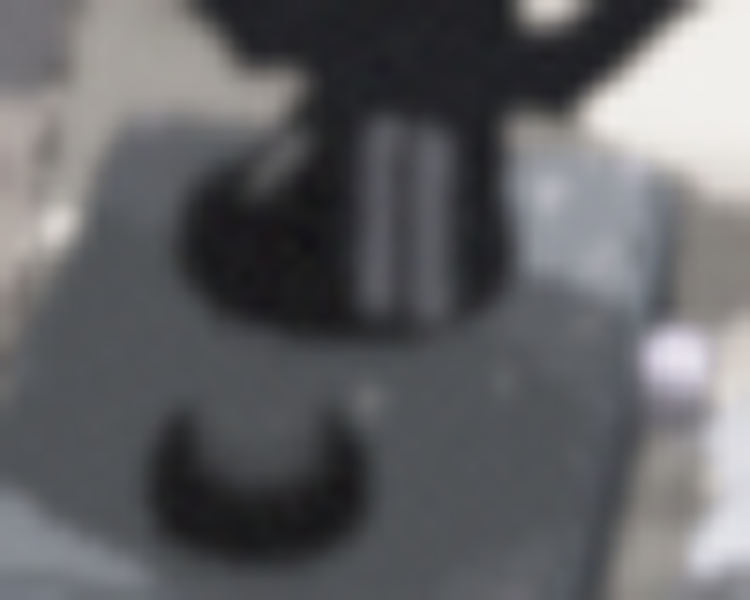

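The white line now points front-right ((260,224)→(256.7,228), predicted slope matches −112°): four clicks, and the finger is clear. I'll lift and go over the button.

```bash
python3 - <<'E'
from h import *
print(mv(397.5,-320.5,105,76),mv(397.5,-320.5,75,76))
E
```

```text
(array([-44.9, -16.5, -39.7]), np.float64(-0.2)) (array([-44.9, -16.5,  -9.7]), np.float64(-0.2))
```

Call:
{"api": "send_rows", "payload": {
  "moves": [
    {"travel":[0,0,-0.025],"dr":[0,0,0]},
    {"travel":[0,0,-0.04],"dr":[0,0,0]},
    {"travel":[-0.025,-0.009,-0.04],"dr":[0,0,0]},
    {"travel":[-0.045,-0.0165,-0.04],"dr":[0,0,0]},
    {"travel":[-0.045,-0.0165,-0.025],"dr":[0,0,0]}
  ]
}}

```text
time_s: 9.62
eef_pos: [397.3, -322.3, 91.1]
ee_rot: [0.79, 0.613, 0.0, 0.002]
force: [-0.2, -0.2, -0.2]
finger_gap: -0.003
```

Call:
{"api": "send_rows", "payload": {
  "moves": [
    {"travel":[0,0,0.01],"dr":[0,0,0]},
    {"travel":[0,0,0.015],"dr":[0,0,0]},
    {"travel":[0,0,0.015],"dr":[0,0,0]}
  ]
}}

```text
time_s: 10.0
eef_pos: [396.8, -319.5, 74.5]
ee_rot: [0.789, 0.615, 0.0, -0.001]
force: [0.0, -0.3, -0.0]
finger_gap: -0.001
```

```bash
python3 - <<'E'
from h import *
report();print(mv(397.5,-320.5,68,76))
a=grab("top");b=grab("side")
im=np.hstack([cv2.resize(f["img"][r:r+60,c:c+60],(390,390),interpolation=2) for f,r,c in((a,160,265),(b,205,230))]);cv2.imwrite("pics/s8.png",im[...,::-1])
E
```

```text
10.0 [ 396.8 -319.5   74.5] [ 0.  -0.3 -0. ] th -104.2 rad 80.34138716389714 off 10.853896402927061
(array([-0.8,  1. ,  6.5]), np.float64(-0.2))
```

View pics/s8.png

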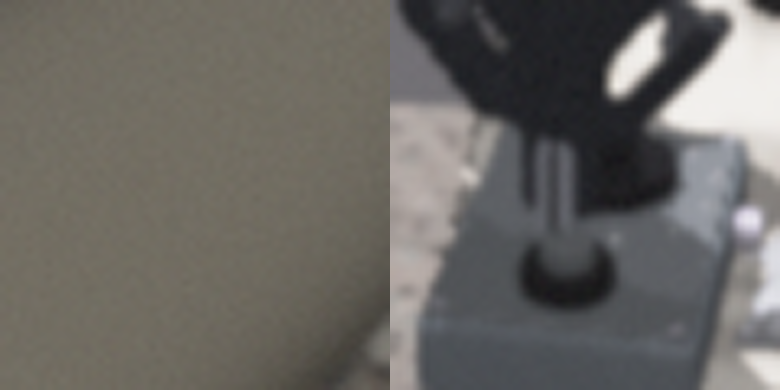

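The fingertip (560,235) is just above the button (567,255), about 2 mm left of centre. I'll shift 2 mm and press in small steps.

Call:
{"api": "send_rows", "payload": {
  "moves": [
    {"travel":[-0.001,0.002,0.003],"dr":[0,0,0]},
    {"travel":[-0.001,0.002,0.006],"dr":[0,0,0]},
    {"travel":[-0.001,0.002,0.009],"dr":[0,0,0]},
    {"travel":[-0.001,0.002,0.009],"dr":[0,0,0]}
  ]
}}

```text
time_s: 10.6
eef_pos: [398.7, -322.0, 66.3]
ee_rot: [0.789, 0.614, 0.0, 0.0]
force: [1.2, 0.8, 1.4]
finger_gap: -0.003
```

Call:
{"api": "send_rows", "payload": {
  "moves": [
    {"travel":[0,0,0.001],"dr":[0,0,0]},
    {"travel":[0,0,0.002],"dr":[0,0,0]},
    {"travel":[0,0,0.002],"dr":[0,0,0]}
  ]
}}

```text
time_s: 10.98
eef_pos: [398.7, -322.0, 64.4]
ee_rot: [0.789, 0.614, 0.0, 0.0]
force: [0.4, -0.4, 2.8]
finger_gap: 0.001
```

Call:
{"api": "send_rows", "payload": {
  "moves": [
    {"travel":[0,0,0.001],"dr":[0,0,0]},
    {"travel":[0,0,0.002],"dr":[0,0,0]},
    {"travel":[0,0,0.002],"dr":[0,0,0]}
  ]
}}

```text
time_s: 11.35
eef_pos: [398.7, -322.0, 62.4]
ee_rot: [0.789, 0.614, 0.0, 0.0]
force: [1.0, 1.1, 4.2]
finger_gap: 0.003
```

Call:
{"api": "send_rows", "payload": {
  "moves": [
    {"travel":[0,0,0.001],"dr":[0,0,0]},
    {"travel":[0,0,0.001],"dr":[0,0,0]},
    {"travel":[0,0,0.001],"dr":[0,0,0]}
  ]
}}

```text
time_s: 11.72
eef_pos: [398.7, -322.0, 62.0]
ee_rot: [0.789, 0.614, 0.0, 0.0]
force: [-0.8, 0.6, 8.8]
finger_gap: 0.0
```

Call:
{"api": "send_rows", "payload": {
  "moves": [
    {"travel":[0,0,0.001],"dr":[0,0,0]},
    {"travel":[0,0,0.001],"dr":[0,0,0]},
    {"travel":[0,0,0.001],"dr":[0,0,0]}
  ]
}}

```text
time_s: 12.1
eef_pos: [398.8, -322.0, 61.8]
ee_rot: [0.789, 0.614, 0.0, 0.001]
force: [-2.1, 2.9, 14.8]
finger_gap: 0.001
```

The button has bottomed: the force jumped to 15 N and z stopped at 62. I'll release it and retreat straight up, then clear the camera's view.

Call:
{"api": "send_rows", "payload": {
  "moves": [
    {"travel":[0,0,-0.005],"dr":[0,0,0]},
    {"travel":[0,0,-0.02],"dr":[0,0,0]},
    {"travel":[0,0,-0.06],"dr":[0,0,0]},
    {"travel":[0,0,-0.11],"dr":[0,0,0]},
    {"travel":[0,0,-0.16],"dr":[0,0,0]}
  ]
}}

```text
time_s: 12.72
eef_pos: [397.8, -321.2, 221.7]
ee_rot: [0.789, 0.614, -0.0, -0.001]
force: [1.6, 0.1, -0.4]
finger_gap: -0.001
```

```bash
python3 - <<'E'
from h import *
report();print(mv(410,-60,240,90))
a=grab("top");b=grab("side")
Q=dep(b);x=Q-np.array([395.9,-321.3,0]);r=np.hypot(x[...,0],x[...,1]);z=Q[...,2][(r<7)&(Q[...,2]<100)];print("button z",np.median(z))
im=np.hstack([cv2.resize(f["img"][r:r+60,c:c+60],(390,390),interpolation=2) for f,r,c in((a,160,265),(b,205,230))]);cv2.imwrite("pics/s9.png",im[...,::-1])
E
```

```text
12.725 [ 397.8 -321.2  221.7] [ 1.6  0.1 -0.4] th -104.2 rad 81.78517789025884 off 12.377640964552283
(array([256.2, -52.4, -18. ]), np.float64(-14.2))
button z 68.67883949107664
```

View pics/s9.png

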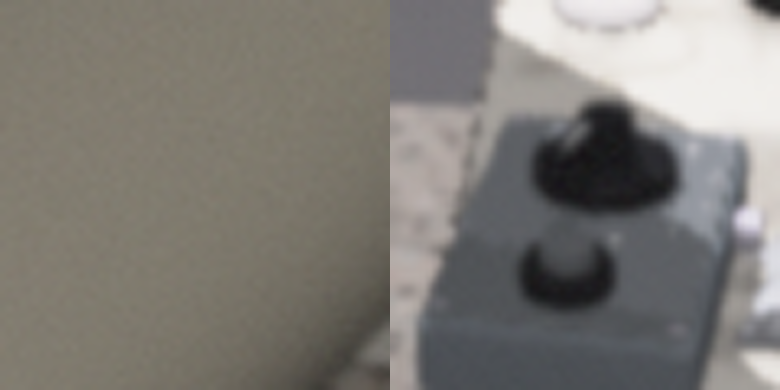

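The side view shows the fin still at its end direction (white line (585,130)→(565,155)). The button is back up at z≈68.7, and the arm is well above everything. Handing in.

```bash
python3 -c "
from workcell import ctrl
print(ctrl.job_done())"
```

```text
the job is handed in; nothing more can be done
None
```

I turned the dial up four clicks with the shut fingertips, one click at a time. Then I pressed the apply button fully down, let it come back up, and handed the job in at about 13 s of the 56 s allowed.

- **Dial:** The fin started at the fourth stop (about 8° in world). After the last push its white pointer line matched the direction predicted for the eighth stop (−112°), and the finger was clear of it. After the button press the line still pointed that way.
- **Button:** It stopped moving at z ≈ 62 mm, where the force rose from about 4 N to 15 N. After release its top was back at about 68.7 mm, against 67–68.5 mm before the press.
- **Jar, dish and marker:** The arm stayed clear of them and no unexpected force showed. I did not measure their positions again at the end.
- **Disagreements:** The side camera's depth readings and pointer positions were off by about 2–5 mm against my layout from the top view. After the second and third clicks the force reading still showed about 1–3 N, so I backed the finger off and checked the fin with the side camera before going on. The arm hid the dial from the top camera at the end, so the last check used the side camera only.

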